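Slide a wet model through the drying box flap

TASK

Slide the freshly pasted little model along its runway, through the doorway and into the drying box, far enough in that the self-closing flap swings fully shut behind it. Before the model reaches the doorway push the flap inward with one finger and, while that finger keeps it open, push the model through with the other finger; never use the model to shove the closed flap open. The paste is wet, so do not lift or tip the model, and leave everything else where it stands.

Things in the scene. Friction and masses are not known exactly. Their poses are not given: they have to be found in the camera images.
- drying_box: Fixed grey laminate box, open on top, with a runway before it. Origin: on the table under the middle of the doorway; x points from the runway through the doorway into the box, y to the left of that, z up. Level floor from x = -200 to 215 mm, its surface 6 mm above the table. Inside of the box: x 4 to 207, y -75 to 75 mm; walls 40 mm high above the floor
- doorway (a point): middle of the doorway at floor level (box x 0, y 0). The doorway is 80 mm wide (box y -40 to 40 mm) in the 8 mm thick front wall, with nothing overhead
- runway (a point): middle of the runway at floor level (box x -102 mm, y 0). Two kerbs, 10 mm high above the floor and 50 mm apart (box y -25 to 25 mm), run along it and on through the doorway, from box x -185 to 130 mm
- flap (a joint): white upright sheet closing the doorway, hinged on a vertical pin at its left edge; the free edge swings inward (towards box +x). 0 = shut, 1.6 rad = fully open, along the box's x axis. A weak spring always shuts it, in under a second: about 0.02 N m at 0, 0.06 N m at 1.5 rad (0.5 to 2 N at a finger)
- flap_hinge (a point): hinge pin at floor level (box x 0, y 40 mm), 8 mm thick, 44 mm high. The flap's free edge sweeps an arc of 76 mm radius about it, so it can shut only when the model's centre is about 100 mm or more past the doorway (on the middle line) and the finger is out
- flap_edge (a point): point on the flap's free edge, half-way up (32 mm above the table); the sheet is 4 mm thick, 74 mm wide and 28 mm high, from 12 to 40 mm above the floor, so it passes over the kerbs
- model_base (a point): centre of the wet model's wooden block base (10 mm above its underside), 44 mm (x) by 40 mm (y), 20 mm high. It carries a brown tower 24 mm square with a white brim 30 mm square and a pointed top, 60 mm high in all; about 0.11 kg. It stands on the runway between the kerbs, its x axis roughly along the box's x axis, about 70 to 115 mm between its front and the flap
- dry_model: finished little model, block base 36 x 30 x 12 mm with a tower, 38 mm high, standing inside the box beside the far end of the way in; origin under its centre. A bystander
- cup: white plastic cup, 72 mm across, 85 mm high, beside the runway; origin under its centre. A bystander
- glue_jar: small white jar 48 mm across, 65 mm high; origin under its centre. A bystander
- clay_bowl: terracotta bowl 100 mm across, 35 mm high; origin under its centre. A bystander
- jug: clear jug 100 mm across, 120 mm high with a handle; origin under its centre. A bystander
- tape: roll of paper tape lying flat, 70 mm across, 22 mm high; origin under its centre. A bystander
Mind the look-alikes: they are no part of the job. Leave any black, orange or yellow look-alike of the part that bears model_base alone.

How it is judged:
By the outcome, as a careful person would: the job done as asked, in the order asked, and still so for the second after the job is handed in, with the robot touching nothing.
It also fails if it takes over 45 s, if anything falls off the work surface, if the arm or the gripper's body presses on something with over 40 N, if the wrist force passes 120 N, or if a joint passes its speed limit or range.

ROBOT

A 6-joint arm with a two-finger parallel gripper is mounted at the origin on the work surface. World frame = base frame: x ahead of the robot, y to its left, z up, the work surface at z = 0. Lengths are in m, angles in rad, forces in N, time in s.
With the tool pointing down it reaches from about 0.3 to 0.775 m from the base axis. Payload 14.6 kg.
Tool frame: the origin (TCP) lies between the finger pads; the fingertips stand 11 mm ahead of it and the grasp point (between the pads) lies 8 mm behind it; y points along the fingers, x is the direction in which the jaws open and shut, and the axes are right-handed (so a half turn about y gives the same grasp; the last joint's range is limited). The gripper opens to 94 mm and grips with 3 to 60 N. Pads are 16 mm wide; open, the fingers measure 119 mm over their backs; the gripper's body (75 mm by 177 mm) begins 78 mm behind the grasp point.
Start: joints at [1.209, 0.3, 1.521, -0, 1.321, -0.067], TCP at [0.16, 0.526, 0.216] pointing down, gripper open.
Joint ranges: [-3.03, 3.03], [-0.79, 2.21], [0.23, 2.52], [-1.04, 4.18], [0, 3.07], [-2.55, 2.55]. Speed limits (rad/s): [2.22, 2.22, 2.57, 3.14, 3.14, 3.14].

INTERFACE

Orientations are given as a 3x3 rotation matrix whose columns are the frame's x, y, z axes.
In Python, from cell import observe, camera, camera_model, close_job gives the robot as it stands.
- The arm moves only by the shell command python3 -m pendant 'ROWS' [OPENING] [FORCE]. ROWS is JSON, a list of rows, each a list of 2 entries, a list of its own where there are three numbers: the shift along the tool's x, y, z in units of 25 mm (1.0 is 25 mm), then the turn about the tool's y in units of 6 degrees (1.0 is 6 degrees). In form: [[[tx, ty, tz], twist], ...]. A call has 1 to 5 rows; each row shifts and turns the commanded pose from where the row before left it, along the tool's axes as they then stand; what a row does not reach is not made up. A row lasts 1/12 s, in which the tool goes at most 41.7 mm and 7.16 degrees, less where a joint would pass 70% of its speed; a pose out of reach is approached as far as the arm can. A call is refused whole if a number of a shift passes 1 or a number of a turn 1, either way. A call with a gripper value outside its range is refused whole. OPENING is the opening, from 0 (shut) to 1 (fully open), set as the call begins (- or left out, the last holds). The fingers move at their own pace and stop on an object; FORCE is the grip in N (left out, the last holds). Time passes only in rows, so rows that do not move let the fingers close. It gives the time, the measured TCP pose, the force and the opening at its end, in the units of the state.
- observe(): the state, without advancing time (a new reading comes with each control period).
- camera(name): name is "scene" or "side" or "wrist"; returns (picture, depth): 480x640x3 uint8, red, green, blue; 480x640 float32, m along the optical axis (not along the pixel's ray), 0 where there is no reading.
- camera_model(name): a dict with "K" (3x3 intrinsics, pixels), "rvec" (rotation vector, rad) and "tvec" (3), from world to camera coordinates, as OpenCV has them. Camera axes: x right, y down, z forward; pixel columns grow to the right and rows downward; lengths in m; the calibration is good to about 2 mm. A picture is of the moment at which its call begins: read the wrist's pose just before it. camera_model takes no time and is no camera call; for the wrist camera it gives the pose at the moment of the call.
- close_job(): hands the job in, once; it reports no verdict.
The state is a dict: "t": time; "joint_positions": joint angles; "qvel": joint speeds; "joint_efforts": joint torques, N m; "ee_pos": TCP position; "orientation": TCP orientation; "ft_force": force on the tool from outside, world axes, zero at the start; "wrist_torque": the same for the moment, N m; "opening": finger opening in m.
Only numpy, scipy, OpenCV 4.12 (cv2) and the standard library are available. Lean on these libraries where they do the work, as an engineer would, in place of code of your own. Each camera call takes 0.05 s, during which the arm holds its last target.

## Working session

There is one attempt and no reset: what is moved stays moved. The work goes in short steps, Python scripts to look and compute and a shell command to move; the robot and the scene stay as the last step left them, time stands still between calls to the robot, and variables do not carry over. Pictures are saved under pics/ and viewed, and the job is handed in when it is done.

```bash
ls; mkdir -p pics; python3 - <<'E'
from cell import *
import cv2,numpy as np
print(observe())
for n in ["scene","side","wrist"]:
    m=camera_model(n);p,d=camera(n)
    cv2.imwrite(f"pics/{n}0.png",p[:,:,::-1]);np.savez(f"{n}0.npz",p=p,d=d,**{k:np.array(v) for k,v in m.items()})
    print(n,m)
E
```

```text
pics
{'t': 0.0, 'joint_positions': array([ 1.20941301e+00,  3.00473165e-01,  1.52159539e+00, -3.17501194e-05,
        1.32067945e+00, -6.65869244e-02]), 'qvel': array([ 7.66725602e-04,  7.55765529e-05,  1.64993707e-03,  1.13758023e-03,
       -1.31333446e-03, -1.61601535e-03]), 'joint_efforts': array([ 1.68177059e-03, -5.31803441e+01, -3.52744889e+01,  7.08556990e-02,
        2.43146508e-02, -1.10098938e-04]), 'ee_pos': array([0.15971422, 0.52603683, 0.21587913]), 'orientation': array([[ 2.90537272e-01, -3.79723728e-04, -9.56863600e-01],
       [ 9.56862979e-01, -1.09161019e-03,  2.90537517e-01],
       [-1.15484605e-03, -9.99999332e-01,  4.61901290e-05]]), 'ft_force': array([-0.27627416,  0.93376325, -0.32817672]), 'wrist_torque': array([ 0.04988247, -0.01549475, -0.02356734]), 'opening': 0.09388112982584465}
scene {'K': array([[551.77873547,   0.        , 320.02566267],
       [  0.        , 551.77873547, 239.74177597],
       [  0.        ,   0.        ,   1.        ]]), 'rvec': array([ 2.45321864,  0.94369516, -0.26555117]), 'tvec': array([-0.43260948, -0.28649957,  1.36264575])}
side {'K': array([[601.04505128,   0.        , 324.33439462],
       [  0.        , 601.04505128, 244.03991363],
       [  0.        ,   0.        ,   1.        ]]), 'rvec': array([ 2.04411355, -0.86042298,  0.42926693]), 'tvec': array([-0.40699922,  0.29339372,  1.04923299])}
wrist {'K': array([[420.50159847,   0.        , 316.0889011 ],
       [  0.        , 420.50159847, 234.22474388],
       [  0.        ,   0.        ,   1.        ]]), 'rvec': array([-2.34575958, -1.74095487, -0.22801571]), 'tvec': array([-0.54982699, -0.0275109 ,  0.3900843 ])}
```

View pics/scene0.png

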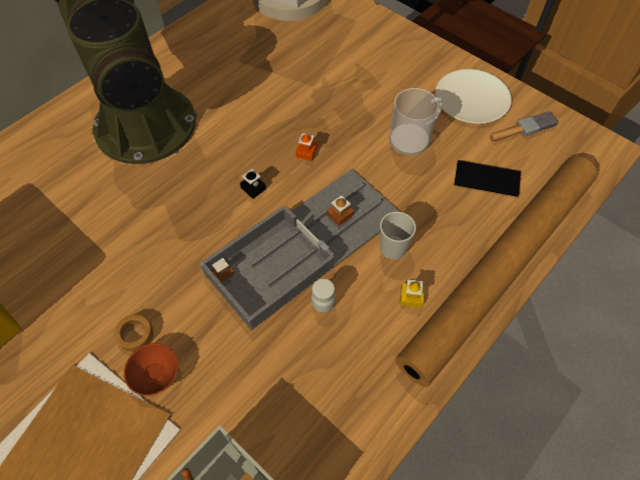

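View pics/side0.png

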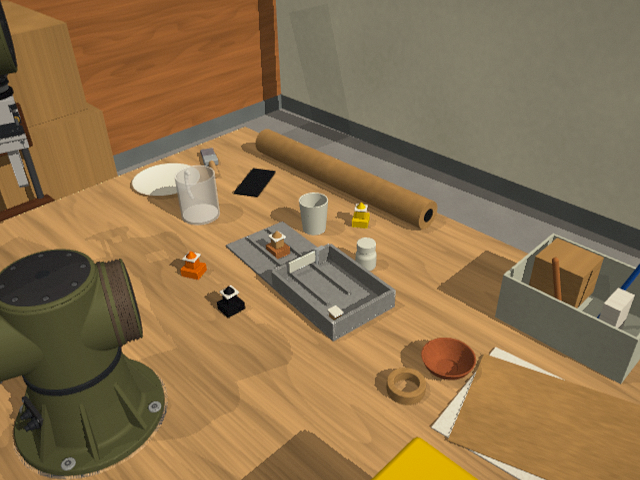

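View pics/wrist0.png

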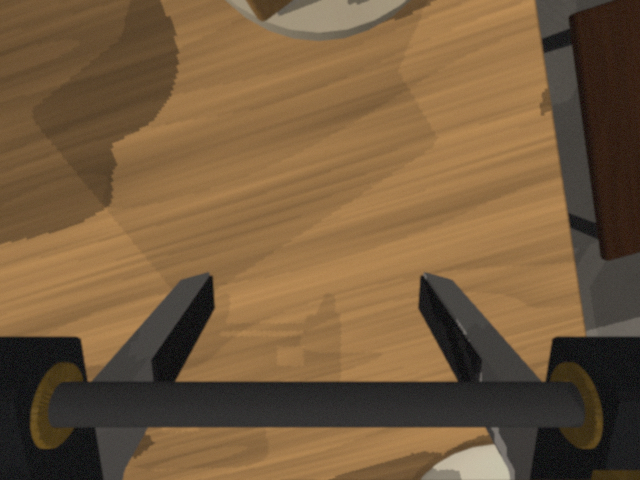

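```bash
cat > h.py <<'E'
import numpy as np,cv2
def load(f):
    z=np.load(f); return z['p'],z['d'],z['K'],cv2.Rodrigues(z['rvec'])[0],z['tvec'].ravel()
def ray(K,R,t,u,v,z):
    c=-R.T@t; d=R.T@np.linalg.solve(K,[u,v,1.]); return c+d*(z-c[2])/d[2]
def proj(K,R,t,P):
    q=(np.atleast_2d(P)@R.T+t)@K.T; return q[:,:2]/q[:,2:]
def pts(d,K,R,t):
    v,u=np.mgrid[:480,:640]; q=np.stack([u,v,np.ones_like(u)],-1)@np.linalg.inv(K).T*d[...,None]
    return (q-t)@R
E
python3 - <<'E'
from h import *
for n,(x,y,w,h_) in dict(scene=(195,165,210,165),side=(220,215,190,130)).items():
    p=load(n+'0.npz')[0]
    cv2.imwrite(f'pics/{n}0z.png',cv2.resize(p[y:y+h_,x:x+w,::-1],None,fx=3.8 if n=='scene' else 4.2,fy=3.6 if n=='scene' else 4.2,interpolation=cv2.INTER_CUBIC))
p,d,K,R,t=load('scene0.npz'); P=pts(d,K,R,t)
print('table',np.median(P[300:320,150:190,2]))
# wall tops & floor: points by height
for (u,v) in [(268,250),(330,270),(340,210),(202,266),(253,322),(333,260),(287,210),(350,172)]: print(u,v,P[v,u].round(3))
E
```

```text
table 0.0003815618232612893
268 250 [ 0.488 -0.057  0.016]
330 270 [0.611 0.    0.003]
340 210 [0.551 0.099 0.057]
202 266 [ 0.425 -0.18   0.039]
253 322 [ 0.585 -0.194  0.029]
333 260 [0.612 0.008 0.036]
287 210 [0.464 0.028 0.049]
350 172 [0.478 0.219 0.009]
```

View pics/scene0z.png

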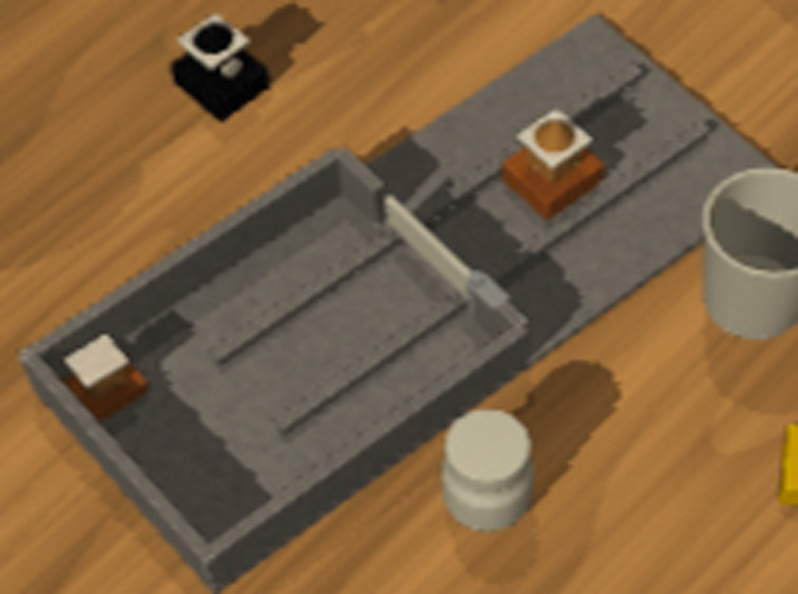

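View pics/side0z.png

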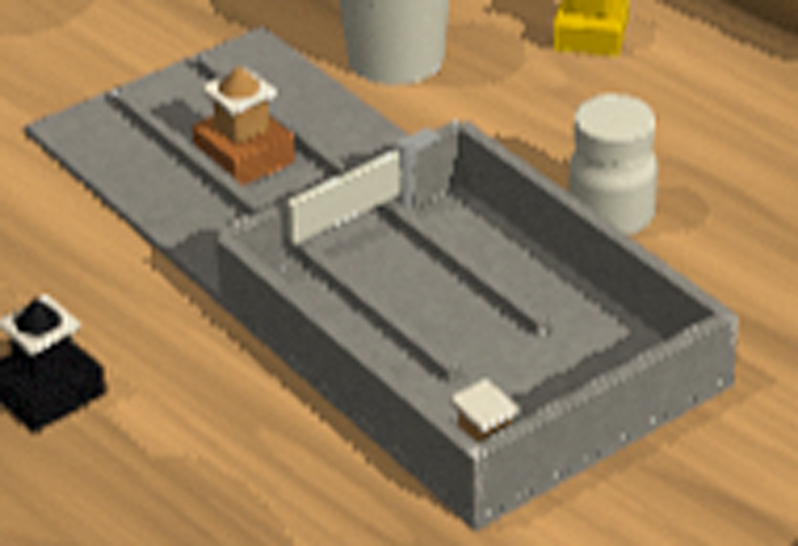

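```bash
cat >> h.py <<'E'
def inv(n,X,Y):
    return (195+X/3.8,165+Y/3.6) if n=='scene' else (220+X/4.2,215+Y/4.2)
def B2W(b,p):
    c,s=np.cos(b[2]),np.sin(b[2]); p=np.atleast_2d(p).astype(float); return np.c_[b[0]+c*p[:,0]-s*p[:,1],b[1]+s*p[:,0]+c*p[:,1],p[:,2]]
E
python3 - <<'E'
from h import *
from scipy.optimize import least_squares
C=[(-.004,-.083,.046),(.215,-.083,.046),(.215,.083,.046),(-.004,.083,.046)]
obs={'scene':[(342,150),(20,352),(212,552),(525,322)],'side':[(222,238),(475,452),(738,320),(460,122)]}
cam={n:load(n+'0.npz') for n in obs}
px={n:np.array([inv(n,*q) for q in obs[n]]) for n in obs}
for n in obs:
    for q in px[n]: print(n,ray(*cam[n][2:],*q,.046).round(4))
f=lambda b:np.concatenate([(proj(*cam[n][2:],B2W(b,C))-px[n]).ravel() for n in obs])
r=least_squares(f,[.5,.03,-1.9]);print(r.x,f(r.x).round(1))
b=r.x
# depth based
for n in obs:
    p,d,K,R,t=cam[n];P=pts(d,K,R,t)
    c,s=np.cos(b[2]),np.sin(b[2]);dx=P[...,0]-b[0];dy=P[...,1]-b[1]
    L=np.stack([c*dx+s*dy,-s*dx+c*dy,P[...,2]],-1)*1000
    hsv=cv2.cvtColor(p,cv2.COLOR_RGB2HSV)
    on=(L[...,0]>-200)&(L[...,0]<-10)&(abs(L[...,1])<40)
    # brim: white top
    br=on&(hsv[...,1]<60)&(hsv[...,2]>150)&(L[...,2]>35)
    base=on&(hsv[...,1]>150)&(L[...,2]>12)&(L[...,2]<35)
    for nm,m in(('brim',br),('base',base)):
        Q=L[m]; print(n,nm,m.sum(),Q.mean(0).round(1),np.percentile(Q,[2,50,98],axis=0).round(1).tolist())
    fl=(abs(L[...,0])<12)&(abs(L[...,1])<39)&(L[...,2]>22)
    Q=L[fl];print('flap',fl.sum(),np.percentile(Q,[2,50,98],axis=0).round(1).tolist(), np.polyfit(Q[:,1],Q[:,0],1))
    far=(L[...,0]>100)&(L[...,0]<203)&(abs(L[...,1])<74)&(L[...,2]>20)&(L[...,2]<60)
    if far.any(): print('dry',np.percentile(L[far],[2,50,98],axis=0).round(1).tolist())
    for nm,lo,hi in(('cup/jar',60,130),):
        m=(abs(L[...,0])<350)&(abs(L[...,1])<250)&(L[...,2]>50)&(L[...,2]<130)
        k,lab,st,ce=cv2.connectedComponentsWithStats(m.astype('uint8'))
        for i in range(1,k):
            if st[i,4]>40: Q=L[lab==i];W=P[lab==i];print(Q.min(0).round(),Q.max(0).round(),W.mean(0).round(3))
np.save('b.npy',b)
E
```

```text
scene [0.4531 0.0328 0.046 ]
scene [ 0.4211 -0.1792  0.046 ]
scene [ 0.5828 -0.1949  0.046 ]
scene [0.6069 0.014  0.046 ]
side [0.447  0.0251 0.046 ]
side [ 0.4215 -0.18    0.046 ]
side [ 0.5788 -0.207   0.046 ]
side [0.6051 0.009  0.046 ]
[ 0.52888922  0.02133733 -1.69595525] [-1.1 -2.4 -1.4  0.4 -2.2  3.2  2.1  1.1 -3.2 -2.1 -0.1  0.9 -0.  -2.3
  0.1 -2.2]
scene brim 60 [-92.   -1.2  54.4] [[-108.4, -17.0, 50.2], [-88.6, 2.7, 54.4], [-80.1, 12.4, 58.7]]
scene base 261 [-87.1   4.6  24.3] [[-115.0, -21.9, 12.9], [-83.5, 9.0, 25.6], [-72.9, 18.3, 34.2]]
flap 182 [[-3.6, -33.6, 24.0], [0.2, 1.4, 40.0], [3.3, 38.1, 49.1]] [ 0.01470464 -0.0935459 ]
dry [[108.1, -73.8, 20.1], [182.3, -50.8, 42.5], [197.5, -29.4, 47.9]]
[-350. -102.   50.] [-317.  -12.  126.] [0.524 0.354 0.089]
[-164. -209.   50.] [-144. -173.   62.] [0.361 0.198 0.055]
[  -7. -198.   50.] [  14. -174.   66.] [0.343 0.04  0.055]
[-111.  -17.   50.] [-80.  13.  70.] [0.54  0.114 0.057]
[-165.   94.   50.] [-92. 166.  91.] [0.673 0.136 0.071]
[ 47. 108.  50.] [ 90. 151.  70.] [ 0.651 -0.064  0.064]
[-89. 225.  50.] [-62. 249.  62.] [0.774 0.065 0.055]
side brim 45 [-86.2  -6.7  52.6] [[-107.3, -18.4, 49.9], [-83.4, -11.1, 52.6], [-76.5, 11.6, 55.0]]
side base 216 [-82.4  -9.   22.7] [[-111.6, -24.4, 12.5], [-79.4, -13.2, 23.2], [-67.2, 14.9, 33.4]]
flap 271 [[-1.3, -36.1, 22.6], [3.2, 0.7, 35.9], [8.0, 37.9, 48.3]] [0.01319886 3.21539271]
dry [[104.1, -65.6, 21.6], [178.9, 71.4, 39.5], [200.0, 73.9, 46.9]]
[-350. -110.   50.] [-309.  -17.  122.] [0.499 0.354 0.086]
[-165.   93.   50.] [-87. 167.  87.] [0.672 0.129 0.069]
[-108.  -21.   50.] [-76.  11.  67.] [0.533 0.11  0.056]
[ 50. 105.  50.] [ 95. 147.  68.] [ 0.642 -0.069  0.061]
[-159. -203.   50.] [-140. -184.   61.] [0.355 0.194 0.054]
[   2. -200.   50.] [  20. -183.   60.] [0.336 0.035 0.054]
```

```bash
for i in 1 2 3 4; do :; done; python3 -m pendant '[[[-0.6,0,-0.97],0],[[-0.6,0,-0.97],0],[[-0.6,0,-0.97],0],[[-0.6,0,-0.97],0],[[-0.6,0,-0.97],0]]'
python3 -m pendant '[[[-0.6,0,-0.97],0],[[-0.6,0,-0.97],0],[[-0.6,0,-0.97],0],[[-0.6,0,-0.97],0],[[-0.6,0,-0.97],0]]'
```

```text
t: 0.57
ee_pos: [0.2546, 0.4181, 0.2163]
orientation: [[0.29, -0.0, -0.957], [0.957, -0.0, 0.29], [-0.0, -1.0, 0.0]]
ft_force: [0.6, 0.3, 0.7]
opening: 0.0942
t: 0.98
ee_pos: [0.3489, 0.311, 0.2164]
orientation: [[0.29, -0.0, -0.957], [0.957, -0.0, 0.29], [-0.0, -1.0, 0.0]]
ft_force: [0.4, 0.4, 0.7]
opening: 0.0939
```

```bash
python3 -m pendant '[[[-0.6,0,-0.97],0],[[-0.6,0,-0.97],0],[[-0.6,0,-0.97],0],[[-0.6,0,-0.97],0],[[-0.6,0,-0.97],0]]'
python3 -m pendant '[[[-0.6,0,-0.97],0],[[-0.6,0,-0.97],0],[[-0.6,0,-0.97],0],[[-0.6,0,-0.97],0],[[-0.6,0,-0.97],0]]'
python3 -m pendant '[[[0,0,0],1],[[0,0,0],1],[[0,0,0],1],[[0,0,0],1],[[0,0,0],1]]' | tail -5
python3 -m pendant '[[[0,0,0],1],[[0,0,0],1],[[0,0,0],1],[[0,0,0],1],[[0,0,0],1]]' | tail -5
python3 -m pendant '[[[0,0,0],1],[[0,0,0],1],[[0,0,0],1],[[0,0,0],1],[[0,0,0],1]]' | tail -5
python3 -m pendant '[[[0,0,0],1],[[0,0,0],1],[[0,0,0],1],[[0,0,0],1],[[0,0,0],1]]' | tail -5
python3 -m pendant '[[[0,0,0],1],[[0,0,0],1],[[0,0,0],1],[[0,0,0],1],[[0,0,0],1]]' | tail -5
python3 -m pendant '[[[0,0,0],1],[[0,0,0],1],[[0,0,0],1],[[0,0,0],0.4],[[0,0,0],0]]'
cat > snap.py <<'E'
import sys
from cell import *
import cv2,numpy as np
tag=sys.argv[1]
for n in sys.argv[2:]:
    o=observe();m=camera_model(n);p,d=camera(n)
    cv2.imwrite(f"pics/{n}{tag}.png",p[:,:,::-1]);np.savez(f"{n}{tag}.npz",p=p,d=d,ee=o['ee_pos'],ori=o['orientation'],**{k:np.array(v) for k,v in m.items()})
    R=cv2.Rodrigues(np.array(m['rvec']))[0];print(n,'cam',-R.T@np.array(m['tvec']),o['ee_pos'],o['joint_positions'].round(2),o['t'])
E
python3 snap.py 1 wrist
```

```text
t: 1.4
ee_pos: [0.4432, 0.204, 0.2164]
orientation: [[0.291, -0.0, -0.957], [0.957, -0.0, 0.291], [-0.0, -1.0, 0.0]]
ft_force: [-0.4, 0.9, 0.0]
opening: 0.0941
t: 1.82
ee_pos: [0.5374, 0.097, 0.2163]
orientation: [[0.291, -0.0, -0.957], [0.957, 0.0, 0.291], [-0.0, -1.0, 0.0]]
ft_force: [0.3, 0.2, 0.9]
opening: 0.0938
t: 2.23
ee_pos: [0.5366, 0.0982, 0.2162]
orientation: [[0.734, -0.001, -0.679], [0.679, -0.0, 0.734], [-0.0, -1.0, 0.0]]
ft_force: [0.4, 0.8, 0.3]
opening: 0.0944
t: 2.65
ee_pos: [0.5366, 0.0983, 0.2162]
orientation: [[0.975, -0.001, -0.222], [0.222, -0.0, 0.975], [-0.001, -1.0, 0.0]]
ft_force: [0.1, 0.1, 0.2]
opening: 0.0941
t: 3.07
ee_pos: [0.5366, 0.0983, 0.2162]
orientation: [[0.955, -0.001, 0.296], [-0.296, -0.0, 0.955], [-0.0, -1.0, -0.0]]
ft_force: [0.2, -0.5, -1.1]
opening: 0.0939
t: 3.48
ee_pos: [0.5366, 0.0983, 0.2162]
orientation: [[0.68, -0.001, 0.734], [-0.734, -0.0, 0.68], [-0.0, -1.0, -0.0]]
ft_force: [-0.1, -1.1, -0.7]
opening: 0.0942
t: 3.9
ee_pos: [0.5366, 0.0983, 0.2162]
orientation: [[0.222, -0.001, 0.975], [-0.975, -0.0, 0.222], [-0.0, -1.0, -0.001]]
ft_force: [-0.4, 1.0, 0.3]
opening: 0.094
t: 4.32
ee_pos: [0.5366, 0.0983, 0.2162]
orientation: [[-0.129, -0.0, 0.992], [-0.992, -0.0, -0.129], [0.0, -1.0, -0.0]]
ft_force: [0.2, 0.3, -0.2]
opening: 0.0938
wrist cam [0.61201817 0.08882294 0.3832559 ] [0.53661458 0.09826951 0.2162219 ] [0.11 0.29 1.53 0.   1.32 1.81] 4.3167
```

View pics/wrist1.png

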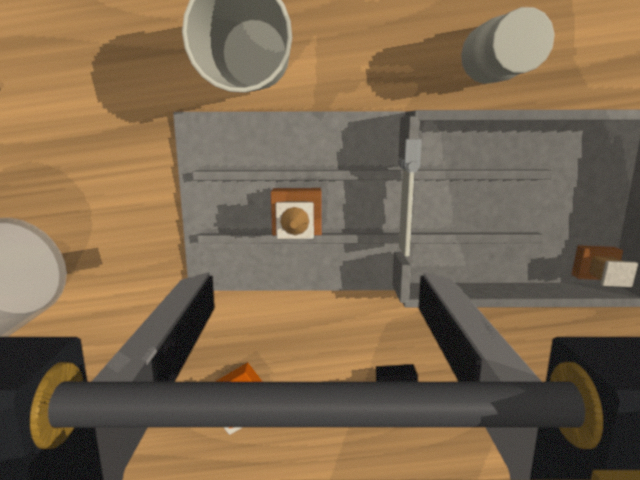

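```bash
python3 - <<'E'
from h import *
p=load('wrist1.npz')[0]
cv2.imwrite('pics/w1a.png',cv2.resize(p[140:270,170:330,::-1],None,fx=4.6,fy=4.6,interpolation=cv2.INTER_CUBIC))
cv2.imwrite('pics/w1b.png',cv2.resize(p[100:310,380:560,::-1],None,fx=2.8,fy=2.8,interpolation=cv2.INTER_CUBIC))
E
```

```text
(no output)
```

View pics/w1a.png

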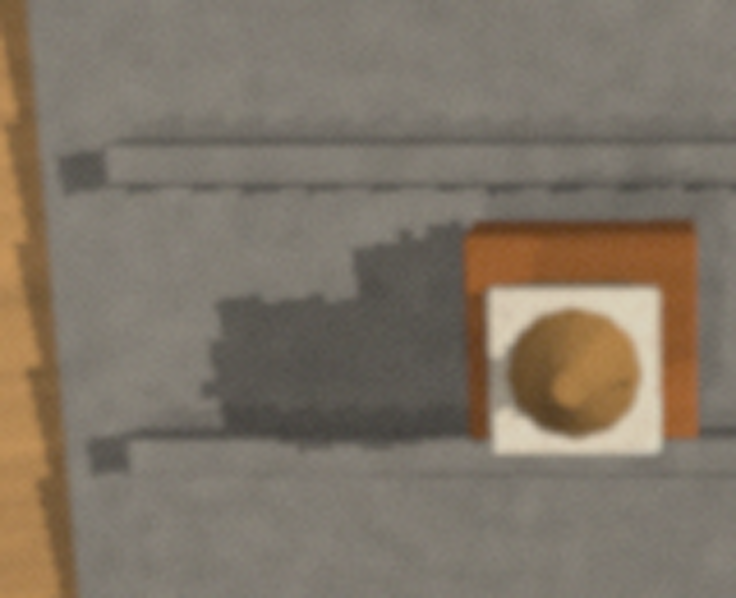

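View pics/w1b.png

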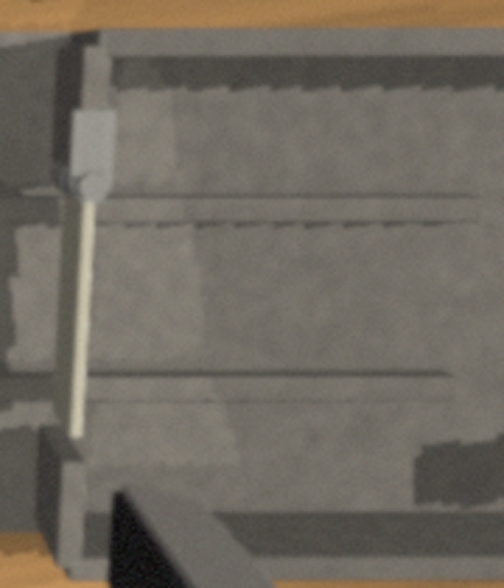

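```bash
python3 - <<'E'
from h import *
from scipy.optimize import least_squares
c=load('wrist1.npz')[2:]
A=lambda X,Y:(170+X/4.6,140+Y/4.6)
B=lambda X,Y:(380+X/2.8,100+Y/2.8)
g=lambda q,z:ray(*c,*q,z)[:2]
# (point, z, axis, value)
ob=[(A(300,187),.016,1,25),(A(720,187),.016,1,25),(B(440,222),.016,1,25),(B(180,222),.016,1,25),
(A(160,440),.016,1,-25),(B(120,376),.016,1,-25),(B(430,376),.016,1,-25),(A(107,166),.016,0,-185),(A(130,455),.016,0,-185),(B(472,209),.016,0,130),(B(445,388),.016,0,130),
(B(72,462),.046,1,-40),(B(62,490),.046,0,-4),(B(85,490),.046,0,4),(B(300,56),.046,1,75)]
def L(b,q):
    d=np.array(q)-b[:2]; C,S=np.cos(b[2]),np.sin(b[2]); return np.array([C*d[0]+S*d[1],-S*d[0]+C*d[1]])*1000
f=lambda b:[L(b,g(q,z))[a]-v for q,z,a,v in ob]
r=least_squares(f,np.load('b.npy'),loss='soft_l1');b=r.x;print(np.load('b.npy'),b,np.degrees(b[2]),np.round(f(b),1));np.save('b2.npy',b)
for nm,q,z in [('flap hinge end',B(89,210),.046),('flap free',B(77,437),.046),('base RL',A(467,236),.026),('base FL',A(697,238),.026),('base RR',A(470,438),.026),('base FR',A(699,438),.026),('brim',A(487,286),.054),('brim',A(663,453),.054)]:
    print(nm,L(b,g(q,z)).round(1))
z=np.load('wrist1.npz');print('tcp',L(b,z['ee'][:2]),'yaw off',np.degrees(np.arctan2(z['ori'][1,0],z['ori'][0,0])-b[2]))
E
```

```text
[ 0.52888922  0.02133733 -1.69595525] [ 0.5278852   0.02239288 -1.6943518 ] -97.07920717226453 [ 0.  -0.4 -0.1  0.3  0.3  0.6  0.1  1.6  1.5 -3.7 -4.4 -3.2  0.7 -0.3
  0.2]
flap hinge end [ 0.3 33. ]
flap free [  0.4 -35.2]
base RL [-114.6   17.1]
base FL [-71.7  16.5]
base RR [-115.2  -21.9]
base FR [-71.4 -22.1]
brim [-108.4   13. ]
brim [-78.2 -17.2]
tcp [-76.37402385  -0.68829503] yaw off -0.3326365917548907
```

```bash
python3 -m pendant '[[[0,1,0],0],[[0,1,0],0],[[0,1,0],0],[[0,1,0],0],[[0,0,0],0]]' | tail -5
python3 -m pendant '[[[0,1,0],0],[[0,1,0],0],[[0,1,0],0],[[0,0.44,0],-0.05],[[0,0,0],0]]'; python3 snap.py 2 wrist side
```

```text
t: 4.78
ee_pos: [0.5345, 0.098, 0.112]
orientation: [[-0.125, -0.007, 0.992], [-0.992, -0.001, -0.125], [0.002, -1.0, -0.007]]
ft_force: [-0.0, 0.5, -0.4]
opening: 0.094
t: 5.2
ee_pos: [0.536, 0.0982, 0.0293]
orientation: [[-0.12, -0.003, 0.993], [-0.993, -0.0, -0.12], [0.001, -1.0, -0.003]]
ft_force: [0.7, -0.1, -0.1]
opening: 0.0937
wrist cam [0.61190338 0.08944507 0.19612734] [0.53598325 0.09820925 0.0292681 ] [0.11 0.52 1.69 0.   0.93 1.81] 5.2
side cam [-0.19498799 -0.78152848  0.83893446] [0.53683594 0.09829826 0.03088446] [ 0.11  0.52  1.69 -0.    0.93  1.81] 5.25
```

View pics/wrist2.png

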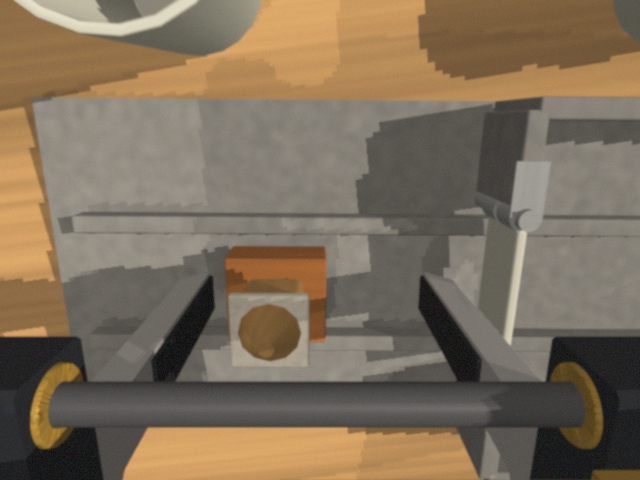

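View pics/side2.png

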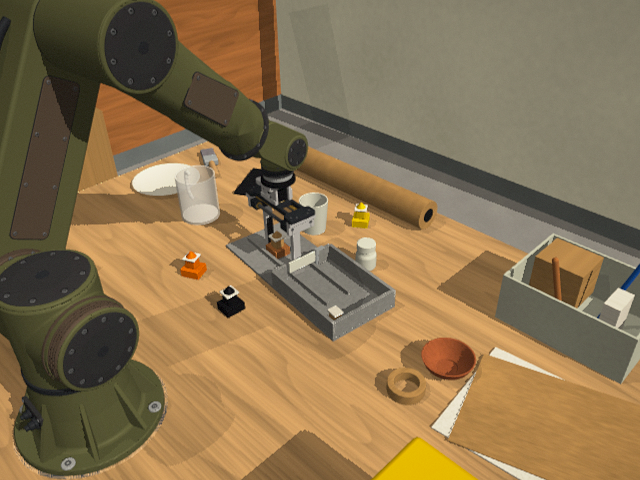

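```bash
cat > go.py <<'E'
# usage: go.py phi xl [N]  -> plan; no args -> state
import sys
from h import *
from cell import observe
b=np.load('b2.npy');a,w=6.25,8.
def st():
    o=observe();d=o['ee_pos'][:2]-b[:2];C,S=np.cos(b[2]),np.sin(b[2])
    p=np.array([C*d[0]+S*d[1],-S*d[0]+C*d[1]])*1000;R=o['orientation']
    ph=(np.arctan2(R[1,0],R[0,0])-b[2]+np.pi)%(2*np.pi)-np.pi
    return o,p,ph,o['opening']*1000+12.5
o,p,ph,D=st();u=np.array([np.cos(ph),np.sin(ph)])
def front(ph):
    s=1 if np.cos(ph)>=0 else -1
    return s*a*np.array([np.cos(ph),np.sin(ph)])-w*np.array([-np.sin(ph),np.cos(ph)])
print('t %.2f z %.4f phi %.1f D %.1f tcp %s lead %s trail %s frontcorner %s -> model c %.1f F %s j6 %.2f'%(o['t'],o['ee_pos'][2],np.degrees(ph),D,p.round(1),(p+u*D/2).round(1),(p-u*D/2).round(1),(p-u*D/2+front(ph)).round(1),(p-u*D/2+front(ph))[0]+22,o['ft_force'].round(1),o['joint_positions'][5]))
if len(sys.argv)>2:
    f=np.radians(float(sys.argv[1]));xl=float(sys.argv[2]);N=int(sys.argv[3]) if len(sys.argv)>3 else 5
    wall=float(sys.argv[4]) if len(sys.argv)>4 else 37.
    cy=-2.6;yl=wall-(a*abs(np.sin(f))+w*abs(np.cos(f)));yt=cy-front(f)[1]
    Dn=min((yl-yt)/np.sin(f),106.5)
    v=np.array([np.cos(f),np.sin(f)]);T=np.array([xl,yl])-v*Dn/2
    dl=T-p;m=(ph+f)/2;N_=N
    tx=dl@[np.cos(m),np.sin(m)]/25;tz=dl@[-np.sin(m),np.cos(m)]/25
    tr=np.array([xl,yl])-v*Dn
    print('target lead',(xl,round(yl,1)),'trail',tr.round(1),'model c %.1f'%(tr[0]+front(f)[0]+22),'D %.1f opening %.3f'%(Dn,(Dn-12.5)/94))
    print('rows x%d: tx %.3f tz %.3f twist %.3f  ty to z=.030: %.3f'%(N,tx/N,tz/N,-np.degrees(f-ph)/6/N,(o['ee_pos'][2]-.030)*40))
E
python3 -m pendant '[[[0.25,0.03,0],0],[[0.25,0,0],0],[[0.25,0,0],0],[[0.25,0,0],0],[[0.25,0,0],0]]';python3 go.py
python3 -m pendant '[[[0.25,0,0],0],[[0.25,0,0],0],[[0.25,0,0],0],[[0.25,0,0],0],[[0,0,0],0]]';python3 go.py;python3 go.py 8 46; python3 snap.py 3 wrist scene
```

```text
t: 5.72
ee_pos: [0.5331, 0.0666, 0.0303]
orientation: [[-0.122, 0.001, 0.993], [-0.993, 0.0, -0.122], [-0.0, -1.0, 0.001]]
ft_force: [0.6, 2.8, 1.1]
opening: 0.0939
t 5.72 z 0.0303 phi 0.1 D 106.4 tcp [-44.5  -0.2] lead [ 8.7 -0.2] trail [-97.7  -0.3] frontcorner [-91.5  -8.3] -> model c -69.5 F [0.6 2.8 1.1] j6 1.75
t: 6.13
ee_pos: [0.5296, 0.0413, 0.0296]
orientation: [[-0.123, -0.001, 0.992], [-0.992, -0.0, -0.123], [0.0, -1.0, -0.001]]
ft_force: [-1.6, -0.1, -0.5]
opening: 0.0938
t 6.13 z 0.0296 phi 0.0 D 106.3 tcp [-19.   -0.7] lead [34.2 -0.6] trail [-72.1  -0.7] frontcorner [-65.9  -8.7] -> model c -43.9 F [-1.6 -0.1 -0.5] j6 1.70
t 6.13 z 0.0296 phi 0.0 D 106.3 tcp [-19.   -0.7] lead [34.2 -0.6] trail [-72.1  -0.7] frontcorner [-65.9  -8.7] -> model c -43.9 F [-1.6 -0.1 -0.5] j6 1.70
target lead (46.0, np.float64(28.2)) trail [-59.5  13.4] model c -30.2 D 106.5 opening 1.000
rows x5: tx 0.110 tz 0.164 twist -0.265  ty to z=.030: -0.017
wrist cam [0.60506498 0.03234728 0.19659162] [0.52957284 0.04128697 0.02956562] [ 0.01  0.49  1.73 -0.    0.91  1.7 ] 6.1333
scene cam [ 0.95747282 -0.40702081  1.02157538] [0.52958778 0.04172702 0.0295381 ] [ 0.01  0.49  1.73 -0.    0.91  1.7 ] 6.1833
```

View pics/wrist3.png

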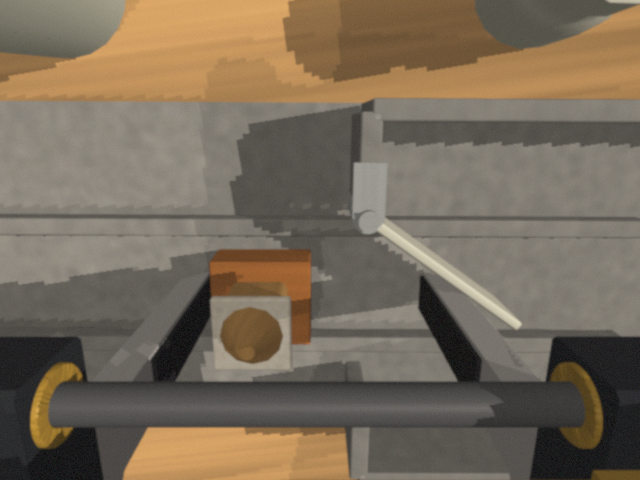

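```bash
python3 go.py 13.3 48 5; python3 - <<'E'
from h import *
c=load('wrist3.npz')[2:];b=np.load('b2.npy')
def L(q,z):
    d=ray(*c,*q,z)[:2]-b[:2]; C,S=np.cos(b[2]),np.sin(b[2]); return (np.array([C*d[0]+S*d[1],-S*d[0]+C*d[1]])*1000).round(1)
for q in [(211,261),(311,261),(311,343)]: print('base top',L(q,.026))
print('flap',L((378,222),.046),L((519,325),.046),'pin',L((370,222),.050))
E
```

```text
t 6.23 z 0.0295 phi 0.1 D 106.8 tcp [-19.8  -0.7] lead [33.7 -0.6] trail [-73.2  -0.7] frontcorner [-66.9  -8.7] -> model c -44.9 F [-1.3  1.4  0.3] j6 1.70
target lead (48.0, np.float64(27.8)) trail [-53.7   3.7] model c -23.7 D 104.5 opening 0.978
rows x5: tx 0.150 tz 0.115 twist -0.441  ty to z=.030: -0.018
base top [-64.1  17.4]
base top [-21.3  17.4]
base top [-21.4 -21.6]
flap [ 3.6 39.4] [60.8 -2.3] pin [ 0.1 40.3]
```

```bash
python3 -m pendant '[[[0.15,0,0.115],-0.44],[[0.15,0,0.115],-0.44],[[0.15,0,0.115],-0.44],[[0.15,0,0.115],-0.44],[[0.15,0,0.115],-0.44]]' 0.98 |tail -2;python3 go.py; python3 snap.py 4 wrist; python3 go.py 15 56
```

```text
ft_force: [-1.6, 2.0, 0.9]
opening: 0.0918
t 6.65 z 0.0295 phi 13.4 D 104.3 tcp [-3.  15.4] lead [47.7 27.5] trail [-53.7   3.3] frontcorner [-45.8  -3.1] -> model c -23.8 F [-1.6  2.   0.9] j6 1.44
wrist cam [0.6191412  0.03211496 0.19650658] [0.5435211  0.02349591 0.02949731] [-0.02  0.52  1.7   0.    0.93  1.44] 6.65
t 6.70 z 0.0296 phi 13.6 D 104.5 tcp [-2.6 15.9] lead [48.2 28.2] trail [-53.4   3.6] frontcorner [-45.4  -2.7] -> model c -23.4 F [-1.3  0.5 -0.7] j6 1.43
target lead (56.0, np.float64(27.7)) trail [-34.1   3.5] model c -4.0 D 93.3 opening 0.859
rows x5: tx 0.104 tz -0.029 twist -0.046  ty to z=.030: -0.018
```

View pics/wrist4.png

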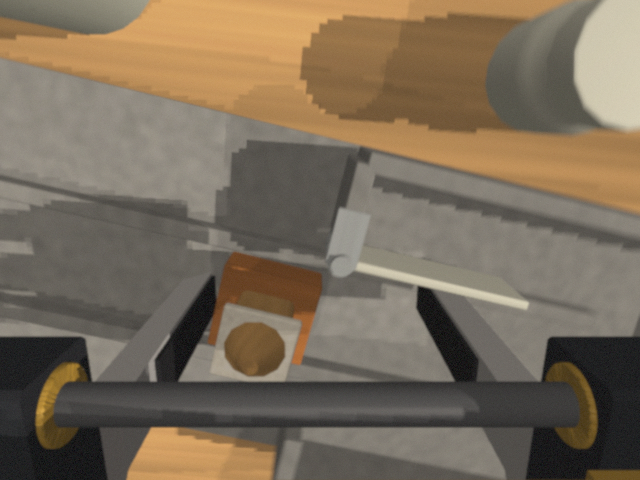

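```bash
python3 -m pendant '[[[0.1,0,-0.03],-0.05],[[0.1,0,-0.03],-0.05],[[0.1,0,-0.03],-0.05],[[0.1,0,-0.03],-0.05],[[0.1,0,-0.03],-0.05]]' 0.86 |tail -2; python3 go.py 19 61
```

```text
ft_force: [-0.5, 1.6, -0.5]
opening: 0.0809
t 7.12 z 0.0297 phi 14.8 D 93.4 tcp [10.4 14.7] lead [55.5 26.7] trail [-34.8   2.8] frontcorner [-26.7  -3.3] -> model c -4.7 F [-0.5  1.6 -0.5] j6 1.39
target lead (61.0, np.float64(27.4)) trail [-10.1   2.9] model c 20.4 D 75.2 opening 0.667
rows x5: tx 0.117 tz -0.032 twist -0.140  ty to z=.030: -0.012
```

```bash
python3 -m pendant '[[[0.2,0,-0.04],-0.23],[[0.2,0,-0.04],-0.23],[[0,0,0],0]]' 0.78 |tail -2;python3 -m pendant '[[[0.15,0,-0.03],-0.23],[[0.05,0,-0.01],0],[[0,0,0],0]]' 0.67 |tail -2; python3 go.py 25 64;python3 snap.py 5 wrist scene
```

```text
ft_force: [-1.0, -1.1, -0.5]
opening: 0.0738
ft_force: [-1.9, 0.4, -0.1]
opening: 0.0633
t 7.62 z 0.0297 phi 18.8 D 75.8 tcp [25.6 16.2] lead [61.5 28.5] trail [-10.3   4. ] frontcorner [-1.8 -1.6] -> model c 20.2 F [-1.9  0.4 -0.1] j6 1.29
target lead (64.0, np.float64(27.1)) trail [10.2  2. ] model c 41.2 D 59.4 opening 0.499
rows x5: tx 0.080 tz -0.047 twist -0.205  ty to z=.030: -0.011
wrist cam [0.61519496 0.01066204 0.19679352] [ 0.54084251 -0.00503605  0.02973729] [-0.08  0.51  1.71 -0.    0.92  1.29] 7.6167
scene cam [ 0.95747282 -0.40702081  1.02157538] [ 0.54085577 -0.00489952  0.0297087 ] [-0.08  0.51  1.71 -0.    0.92  1.29] 7.6667
```

View pics/wrist5.png

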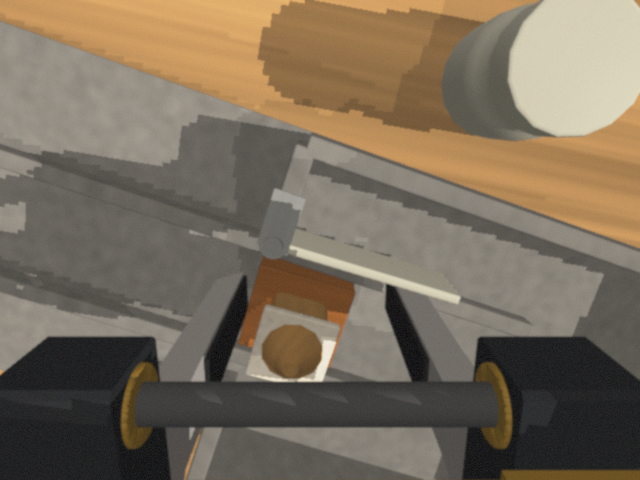

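```bash
cat > m.py <<'E'
import sys
from h import *
c=load(sys.argv[1])[2:];b=np.load('b2.npy')
for s in sys.argv[2:]:
    u,v,z=map(float,s.split(','))
    d=ray(*c,u,v,z/1000)[:2]-b[:2]; C,S=np.cos(b[2]),np.sin(b[2]); print(s,(np.array([C*d[0]+S*d[1],-S*d[0]+C*d[1]])*1000).round(1))
E
python3 - <<'E'
import cv2
p=cv2.imread('pics/wrist5.png');cv2.imwrite('pics/w5z.png',cv2.resize(p[220:400,200:480],None,fx=2.8,fy=2.8,interpolation=cv2.INTER_CUBIC))
E
```

```text
(no output)
```

View pics/w5z.png

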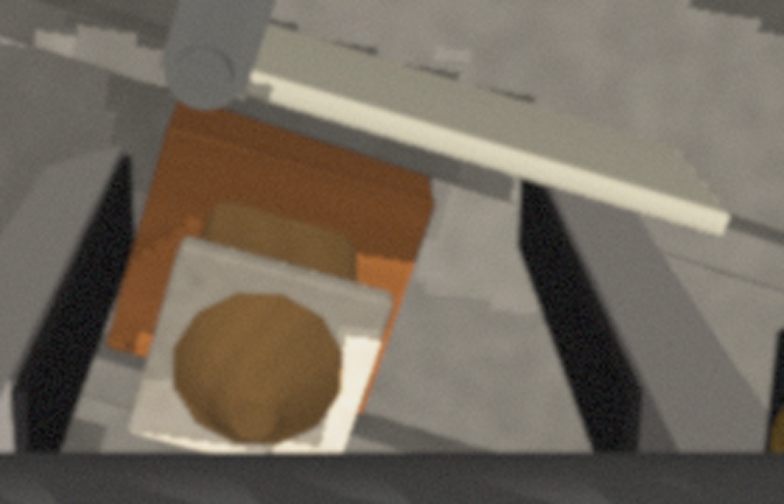

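```bash
python3 m.py wrist5.npz 354.6,292,26 260,267,26 330,366,26 460,300,46 291,250,46
```

```text
354.6,292,26 [40.3 25.3]
260,267,26 [-2.2 22.9]
330,366,26 [ 42.2 -12.7]
460,300,46 [75.5 42.7]
291,250,46 [ 7.2 40.8]
```

```bash
python3 -m pendant '[[[-0.1,0,0],0],[[0,0,0],0]]' 0.72 |tail -2; python3 go.py; python3 -m pendant '[[[0,0,0.07],0.43],[[0,0,0.07],0.43],[[0,0,0.07],0.43],[[0,0,0.07],0.43],[[0,0,0],0]]' 0.72 |tail -2; python3 go.py;python3 snap.py 6 wrist
python3 - <<'E'
import cv2
p=cv2.imread('pics/wrist6.png');cv2.imwrite('pics/w6z.png',cv2.resize(p[200:400,200:480],None,fx=2.8,fy=2.8,interpolation=cv2.INTER_CUBIC))
E
```

```text
ft_force: [-1.6, 1.0, -0.2]
opening: 0.0677
t 7.88 z 0.0297 phi 18.9 D 80.2 tcp [22.6 15.3] lead [60.5 28.3] trail [-15.4   2.3] frontcorner [-6.9 -3.2] -> model c 15.1 F [-1.6  1.  -0.2] j6 1.29
ft_force: [-1.0, 1.0, -0.0]
opening: 0.0678
t 8.30 z 0.0297 phi 8.5 D 80.3 tcp [20.9 22.4] lead [60.6 28.3] trail [-18.8  16.4] frontcorner [-11.4   9.4] -> model c 10.6 F [-1.  1. -0.] j6 1.48
wrist cam [0.62337766 0.0010045  0.19681731] [ 0.54749969 -0.00111338  0.02973459] [-0.07  0.52  1.69  0.    0.93  1.48] 8.3
```

View pics/w6z.png

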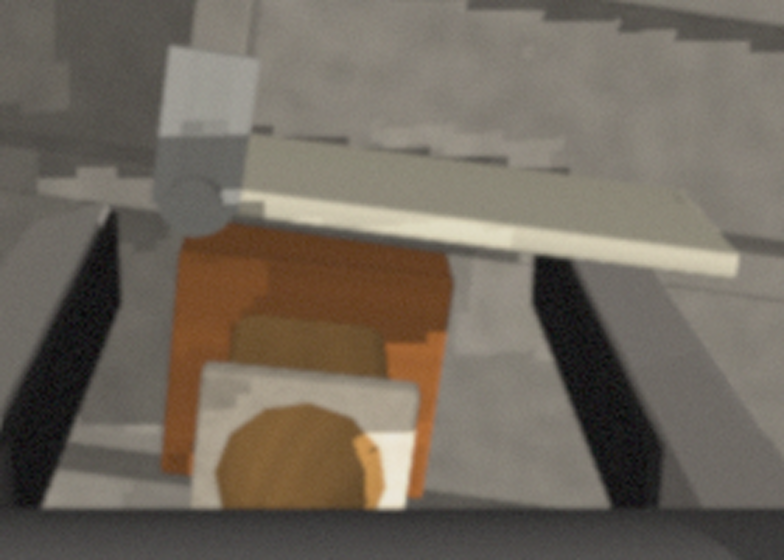

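```bash
python3 m.py wrist6.npz 263.6,290,26 361.4,300.7,26 351.8,376.8,26 257.9,367.9,26 463,295,46 286,271,46 271,273,50
```

```text
263.6,290,26 [-2.6 23.6]
361.4,300.7,26 [40.5 25. ]
351.8,376.8,26 [ 42.8 -13.2]
257.9,367.9,26 [ -0.7 -15. ]
463,295,46 [75.3 41.6]
286,271,46 [ 6.4 41.2]
271,273,50 [ 1.  41.1]
```

```bash
python3 -m pendant '[[[0.1,0,0],-0.05],[[0.1,0,0],-0.05],[[0,0,0],0]]' 0.63 |tail -2; python3 go.py; python3 -m pendant '[[[0.1,0,-0.05],-0.25],[[0.1,0,-0.05],-0.25],[[0.1,0,-0.05],-0.25]]' 0.6 |tail -2; python3 -m pendant '[[[0.1,0,-0.05],-0.25],[[0.1,0,-0.05],-0.25],[[0.1,0,-0.05],-0.25],[[0,0,0],0]]' 0.57 |tail -2;python3 go.py;python3 snap.py 7 wrist
python3 - <<'E'
import cv2
p=cv2.imread('pics/wrist7.png');cv2.imwrite('pics/w7z.png',cv2.resize(p[200:400,200:480],None,fx=2.8,fy=2.8,interpolation=cv2.INTER_CUBIC))
E
```

```text
ft_force: [-1.6, -0.0, -0.4]
opening: 0.0592
t 8.60 z 0.0297 phi 9.3 D 71.7 tcp [26.6 22.9] lead [62.  28.7] trail [-8.8 17.2] frontcorner [-1.3 10.3] -> model c 20.7 F [-1.6 -0.  -0.4] j6 1.45
ft_force: [-0.1, 1.6, 0.8]
opening: 0.0561
ft_force: [0.1, -0.3, -0.4]
opening: 0.0535
t 9.18 z 0.0297 phi 18.3 D 66.0 tcp [42.9 18.8] lead [74.2 29.2] trail [11.6  8.5] frontcorner [20.   2.9] -> model c 42.0 F [ 0.1 -0.3 -0.4] j6 1.27
wrist cam [ 0.61584586 -0.0075316   0.19674341] [ 0.54130351 -0.02247775  0.02969003] [-0.11  0.51  1.7  -0.    0.93  1.27] 9.1833
```

View pics/w7z.png

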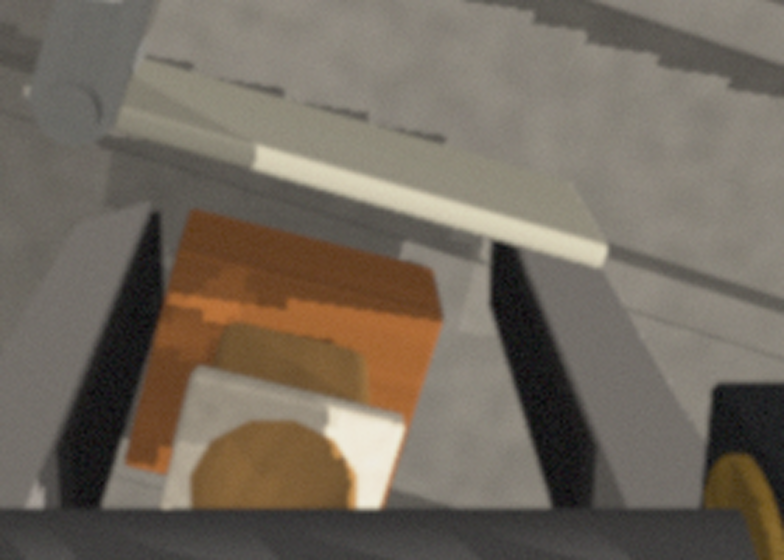

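```bash
python3 m.py wrist7.npz 357.9,313.6,26 354.3,296.4,6 269.6,275,6 263.5,290,26 245,366,26 415,291,46 228,239,50
```

```text
357.9,313.6,26 [62.4 18.5]
354.3,296.4,6 [62.8 18.1]
269.6,275,6 [20.2 15.7]
263.5,290,26 [19.5 16.1]
245,366,26 [ 22.1 -22.5]
415,291,46 [75.  42.9]
228,239,50 [ 1.6 41.7]
```

```bash
python3 go.py 28 72 5 38|tail -2;python3 go.py 35 71 5 38|tail -2;
```

```text
target lead (72.0, np.float64(28.0)) trail [22.2  1.5] model c 53.5 D 56.4 opening 0.467
rows x5: tx 0.019 tz -0.044 twist -0.327  ty to z=.030: -0.013
target lead (71.0, np.float64(27.9)) trail [31.7  0.4] model c 63.4 D 47.9 opening 0.377
rows x5: tx 0.045 tz -0.065 twist -0.560  ty to z=.030: -0.013
```

```bash
python3 -m pendant '[[[0.02,0,-0.045],-0.33],[[0.02,0,-0.045],-0.33],[[0.02,0,-0.045],-0.33]]' 0.52 |tail -2;python3 go.py; python3 -m pendant '[[[0.02,0,-0.045],-0.33],[[0.02,0,-0.045],-0.33],[[0,0,0],0]]' 0.467 |tail -2; python3 go.py 36 71 5 38; python3 snap.py 8 wrist
python3 - <<'E'
import cv2
p=cv2.imread('pics/wrist8.png');cv2.imwrite('pics/w8z.png',cv2.resize(p[180:400,200:480],None,fx=2.7,fy=2.7,interpolation=cv2.INTER_CUBIC))
E
```

```text
ft_force: [-0.7, -0.2, -0.6]
opening: 0.0488
t 9.48 z 0.0297 phi 24.2 D 61.3 tcp [45.  16.3] lead [73.  28.9] trail [17.1  3.8] frontcorner [26. -1.] -> model c 48.0 F [-0.7 -0.2 -0.6] j6 1.16
ft_force: [-0.8, -0.7, -0.4]
opening: 0.0439
t 9.73 z 0.0298 phi 28.2 D 56.4 tcp [46.9 14.8] lead [71.8 28.1] trail [22.1  1.5] frontcorner [31.4 -2.6] -> model c 53.4 F [-0.8 -0.7 -0.4] j6 1.09
target lead (71.0, np.float64(27.9)) trail [32.9  0.2] model c 64.7 D 47.1 opening 0.368
rows x5: tx 0.031 tz -0.026 twist -0.261  ty to z=.030: -0.009
wrist cam [0.60760369 0.00142632 0.19684366] [ 0.53674193 -0.02601473  0.02977026] [-0.12  0.5   1.72 -0.    0.92  1.09] 9.7333
```

View pics/w8z.png

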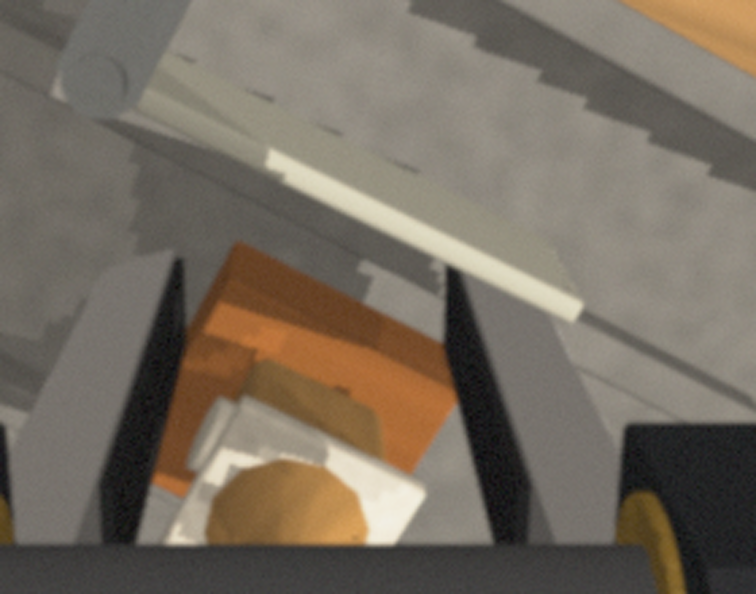

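```bash
python3 m.py wrist8.npz 287.8,269.6,6 369.6,328.1,26 353.7,354,26 236,209,50 413,295,46
```

```text
287.8,269.6,6 [31.7 14.4]
369.6,328.1,26 [74.5 14.1]
353.7,354,26 [74.6 -0.6]
236,209,50 [ 0.2 41.6]
413,295,46 [74.8 42.2]
```

```bash
python3 -m pendant '[[[0.03,0,-0.026],-0.26],[[0.03,0,-0.026],-0.26],[[0.03,0,-0.026],-0.26]]' 0.41 |tail -2; python3 -m pendant '[[[0.03,0,-0.026],-0.26],[[0.03,0,-0.026],-0.26],[[0,0,0],0]]' 0.368 |tail -2; python3 go.py 46 70 5 38
```

```text
ft_force: [-0.8, 1.4, -0.3]
opening: 0.0382
ft_force: [-1.1, 0.3, 0.2]
opening: 0.0342
t 10.28 z 0.0297 phi 35.9 D 46.7 tcp [51.8 13.9] lead [70.7 27.6] trail [32.8  0.2] frontcorner [42.6 -2.6] -> model c 64.6 F [-1.1  0.3  0.2] j6 0.94
target lead (70.0, np.float64(27.9)) trail [41.5 -1.5] model c 73.6 D 41.0 opening 0.303
rows x5: tx 0.020 tz -0.025 twist -0.337  ty to z=.030: -0.011
```

```bash
python3 -m pendant '[[[0.02,0,-0.025],-0.34],[[0.02,0,-0.025],-0.34],[[0.02,0,-0.025],-0.34],[[0.02,0,-0.025],-0.34],[[0.02,0,-0.025],-0.34]]' 0.303 |tail -2; python3 go.py 60 69 7 38; python3 snap.py 9 wrist
python3 - <<'E'
import cv2
p=cv2.imread('pics/wrist9.png');cv2.imwrite('pics/w9z.png',cv2.resize(p[180:400,200:480],None,fx=2.7,fy=2.7,interpolation=cv2.INTER_CUBIC))
E
```

```text
ft_force: [-0.0, 0.4, 0.2]
opening: 0.028
t 10.70 z 0.0297 phi 46.1 D 40.5 tcp [55.6 13.1] lead [69.7 27.7] trail [41.5 -1.5] frontcorner [51.6 -2.5] -> model c 73.6 F [-0.   0.4  0.2] j6 0.76
target lead (69.0, np.float64(28.6)) trail [50.2 -4. ] model c 82.2 D 37.6 opening 0.267
rows x7: tx 0.010 tz -0.021 twist -0.331  ty to z=.030: -0.011
wrist cam [0.59319212 0.01334271 0.19677827] [ 0.53407431 -0.03440981  0.02971731] [-0.13  0.5   1.72 -0.    0.92  0.76] 10.7
```

View pics/w9z.png

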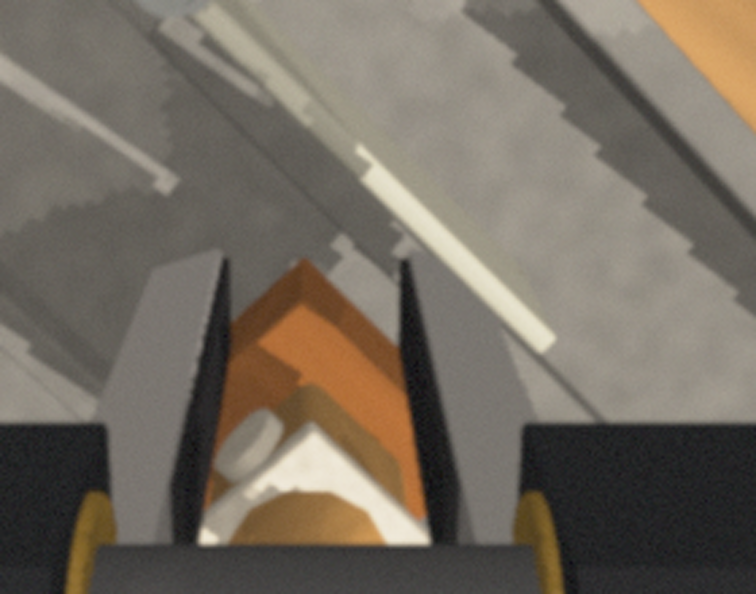

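```bash
python3 -m pendant '[[[0.01,0,-0.021],-0.46],[[0.01,0,-0.021],-0.46],[[0.02,0,-0.03],-0.46],[[0.02,0,-0.04],-0.46],[[0.01,0,-0.035],-0.46]]' 0.27 |tail -2; python3 go.py 75 69 5 38
```

```text
ft_force: [-1.4, -0.3, -0.0]
opening: 0.0256
t 11.17 z 0.0297 phi 59.9 D 38.1 tcp [59.6 12.3] lead [69.2 28.7] trail [50.1 -4.2] frontcorner [60.1 -2.8] -> model c 82.1 F [-1.4 -0.3 -0. ] j6 0.51
target lead (69.0, np.float64(29.9)) trail [59.2 -6.6] model c 90.6 D 37.7 opening 0.269
rows x5: tx 0.009 tz -0.035 twist -0.504  ty to z=.030: -0.012
```

```bash
python3 -m pendant '[[[0.01,0,-0.035],-0.5],[[0.01,0,-0.035],-0.5],[[0.01,0,-0.035],-0.5],[[0.01,0,-0.035],-0.5],[[0.01,0,-0.035],-0.5]]' 0.27 |tail -2; python3 go.py 92 71 6 38; python3 snap.py 10 wrist
python3 - <<'E'
import cv2
p=cv2.imread('pics/wrist10.png');cv2.imwrite('pics/w10z.png',cv2.resize(p[150:400,180:480],None,fx=2.4,fy=2.4,interpolation=cv2.INTER_CUBIC))
E
```

```text
ft_force: [-1.2, 0.5, 0.3]
opening: 0.0255
t 11.58 z 0.0297 phi 74.9 D 38.0 tcp [64.1 11.6] lead [69.1 30. ] trail [59.2 -6.8] frontcorner [68.5 -2.8] -> model c 90.5 F [-1.2  0.5  0.3] j6 0.24
target lead (71.0, np.float64(31.5)) trail [72.   3.4] model c 102.2 D 28.1 opening 0.166
rows x6: tx 0.044 tz -0.044 twist -0.475  ty to z=.030: -0.012
wrist cam [0.56048379 0.0275032  0.19676197] [ 0.53149261 -0.04265889  0.02969706] [-0.15  0.5   1.73 -0.    0.92  0.24] 11.5833
```

View pics/w10z.png

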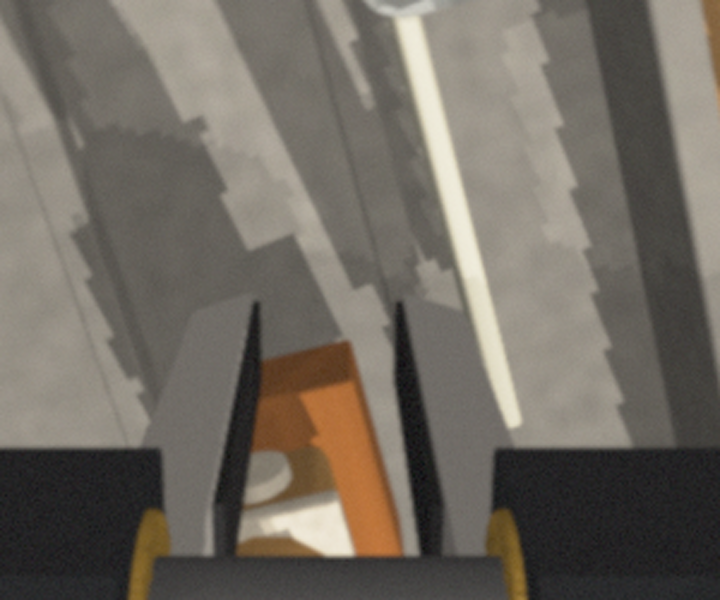

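```bash
python3 -m pendant '[[[0.01,0,-0.038],-0.5],[[0.01,0,-0.038],-0.5],[[0.01,0,-0.038],-0.5],[[0.01,0,-0.038],-0.5],[[0.01,0,-0.038],-0.5]]' |tail -2; python3 go.py;  python3 -m pendant '[[[-0.01,0,-0.04],-0.5],[[-0.01,0,-0.04],-0.5],[[-0.01,0,-0.04],-0.5],[[-0.01,0,-0.04],-0.5],[[-0.01,0,-0.04],-0.5]]' |tail -2; python3 go.py; python3 snap.py 11 wrist scene
python3 - <<'E'
import cv2
p=cv2.imread('pics/wrist11.png');cv2.imwrite('pics/w11z.png',cv2.resize(p[150:400,180:480],None,fx=2.4,fy=2.4,interpolation=cv2.INTER_CUBIC))
E
```

```text
ft_force: [-1.2, 0.8, -0.3]
opening: 0.0256
t 12.05 z 0.0297 phi 89.9 D 38.1 tcp [69.  12.1] lead [69.  31.1] trail [68.9 -6.9] frontcorner [76.9 -0.7] -> model c 98.9 F [-1.2  0.8 -0.3] j6 -0.03
ft_force: [-1.2, -0.4, -0.3]
opening: 0.0252
t 12.47 z 0.0297 phi 104.9 D 37.7 tcp [74.1 11.3] lead [69.3 29.5] trail [78.9 -6.9] frontcorner [ 88.3 -10.9] -> model c 110.3 F [-1.2 -0.4 -0.3] j6 -0.30
wrist cam [0.52031013 0.02251239 0.19674783] [ 0.52999455 -0.05253371  0.02966104] [-0.17  0.5   1.73 -0.    0.92 -0.3 ] 12.4667
scene cam [ 0.95747282 -0.40702081  1.02157538] [ 0.52998584 -0.05267559  0.02967085] [-0.17  0.5   1.73 -0.    0.92 -0.31] 12.5167
```

View pics/wrist11.png

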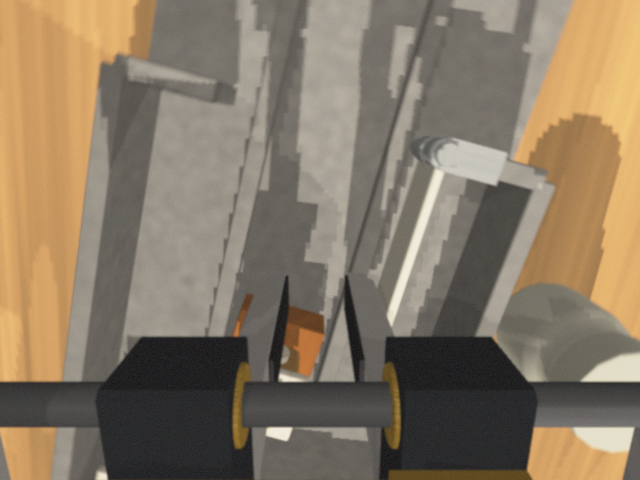

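```bash
python3 m.py wrist11.npz 290,306,6 325,318,6 431,152,50; python3 -m pendant '[[[0.026,0,0.097],0],[[0,0,0],0],[[0,-0.5,0],0],[[0,-1,0],0],[[0,-1,0],0]]' |tail -3; python3 go.py; python3 -m pendant '[[[0,-1,0],0],[[0,-1,0],0],[[0,-1,0],0],[[0,-1,0],0],[[0,-0.5,0],0]]' |tail -3; python3 -m pendant '[[[0,-0.5,-0.8],0],[[0,0,-0.8],0],[[0,0,-0.8],0],[[0,0,0],0],[[0,0,0],0]]'; python3 snap.py 12 wrist scene side
```

```text
290,306,6 [89.2  2.6]
325,318,6 [91.  20.9]
431,152,50 [ 0.7 33.2]
orientation: [[0.991, -0.002, -0.134], [0.134, 0.0, 0.991], [-0.001, -1.0, 0.0]]
ft_force: [0.1, -0.4, 0.3]
opening: 0.0255
t 12.98 z 0.0925 phi 104.8 D 38.0 tcp [71.4 10.9] lead [66.5 29.3] trail [76.2 -7.4] frontcorner [ 85.6 -11.4] -> model c 107.6 F [ 0.1 -0.4  0.3] j6 -0.30
orientation: [[0.991, 0.004, -0.134], [0.134, -0.001, 0.991], [0.004, -1.0, -0.001]]
ft_force: [0.5, 0.7, 0.7]
opening: 0.0252
t: 13.82
ee_pos: [0.5385, -0.1098, 0.2171]
orientation: [[0.991, -0.0, -0.133], [0.133, 0.0, 0.991], [0.0, -1.0, 0.0]]
ft_force: [0.4, -0.0, 0.3]
opening: 0.0253
wrist cam [ 0.52893399 -0.03480336  0.3841381 ] [ 0.53850578 -0.10982992  0.21705943] [-0.27  0.3   1.52  0.    1.32 -0.4 ] 13.8167
scene cam [ 0.95747282 -0.40702081  1.02157538] [ 0.53845477 -0.10919505  0.21706122] [-0.27  0.3   1.52  0.    1.32 -0.4 ] 13.8667
side cam [-0.19498799 -0.78152848  0.83893446] [ 0.53846513 -0.10886659  0.21710603] [-0.27  0.3   1.52  0.    1.32 -0.4 ] 13.9167
```

View pics/wrist12.png

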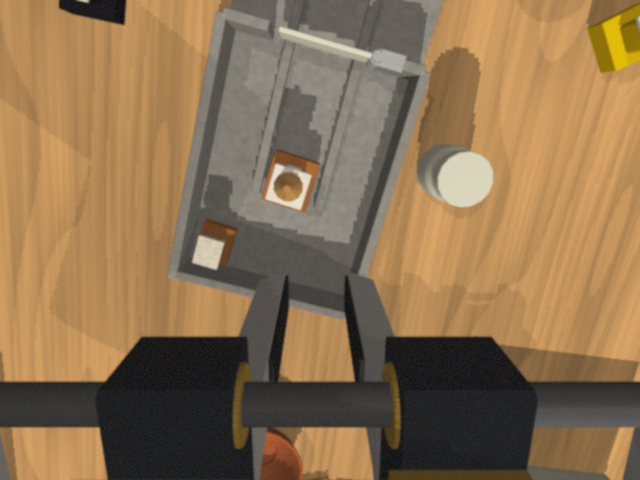

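View pics/side12.png

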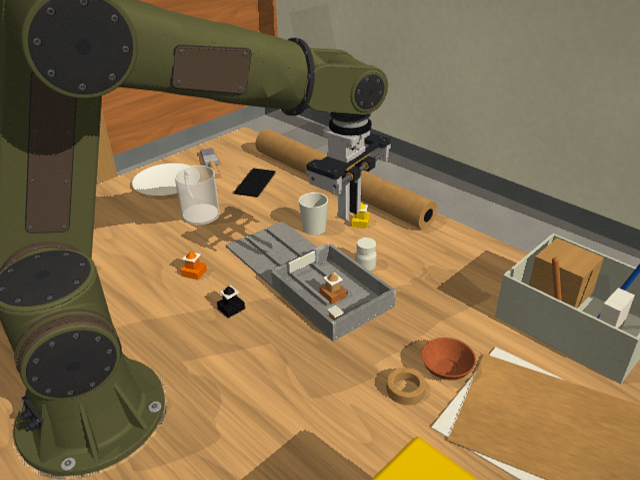

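View pics/scene12.png

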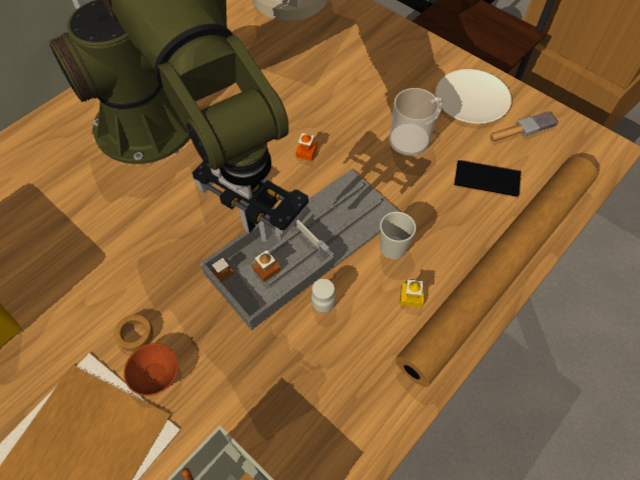

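```bash
python3 m.py wrist12.npz 280,31,46 369,58,46 389,62,50 277,151,26 319,163,26 306,210,26 263,197,26 216,222,12; python3 -m pendant '[[[0,0,0],0],[[0,0,0],0],[[0,0,0],0]]'|tail -1; python3 snap.py 13 wrist
python3 - <<'E'
import cv2
p=cv2.imread('pics/wrist13.png');cv2.imwrite('pics/w13z.png',cv2.resize(p[0:290,160:450],None,fx=2,fy=2,interpolation=cv2.INTER_CUBIC))
E
```

```text
280,31,46 [  1.6 -34.1]
369,58,46 [ 2.6 34.6]
389,62,50 [ 2.1 49.4]
277,151,26 [ 88.5 -17.5]
319,163,26 [89.1 19. ]
306,210,26 [131.1  18.5]
263,197,26 [129.5 -20.2]
216,222,12 [165.7 -57.5]
opening: 0.025
wrist cam [ 0.52869147 -0.03406023  0.38431741] [ 0.53852915 -0.10909914  0.21725033] [-0.27  0.3   1.52 -0.    1.32 -0.4 ] 14.2167
```

View pics/w13z.png

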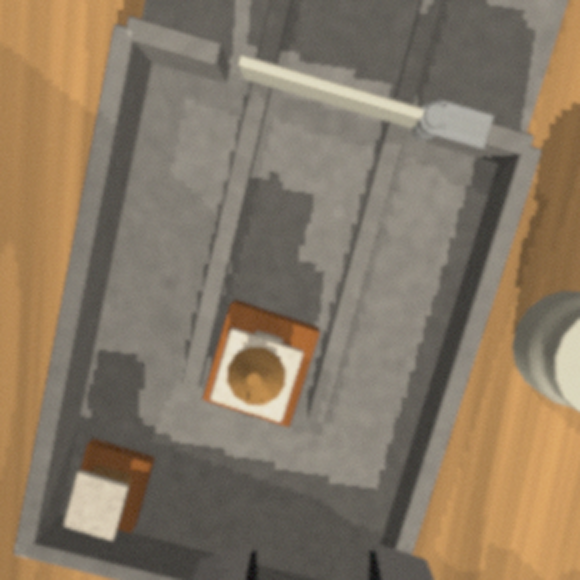

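The flap is shut: it lies across the doorway at box x ≈ 2 mm, in line with the front wall. The model stands upright at box x ≈ 110, y ≈ 0, and the gripper is well clear.

```bash
python3 -c "
from cell import *
print(close_job())"
```

```text
the job is handed in; nothing more can be done
None
```

The model is in the drying box, the flap has swung shut behind it, and the job is handed in at about 14.2 s of robot time.

**What I did**
- I lowered the open gripper over the model. The leading finger opened the flap to about 90° before the model's front reached the doorway.
- That finger kept the flap open while the trailing finger pushed the base through. As it went, I turned the gripper about 105° and closed it in steps.
- I then backed off 2.5 mm, lifted straight out and let the flap close.

**Problem on the way:** Half-way through, the model had drifted about 6 mm left, towards the kerb. I backed the trailing finger off and pushed again from the left, which brought it back. The leading finger stayed at the flap throughout.

**Last checks**
- **Model:** upright, centre at about box x 110, y 0 mm. Shutting needs about 100 mm.
- **Flap:** closed. Its two ends measured x ≈ 1.6 and 2.6 mm, in line with the front wall within the calibration error.
- **Forces:** in the readings at the end of each move, the wrist force stayed at about 3 N or less.
- **Other things:** the dry model, the cup, the jar and the rest look unmoved in the last pictures. I judged this by eye and did not measure it.

**Readings that disagreed:** The scene and side cameras differed by about 5 mm on the box, so I used the wrist camera. It read the kerb ends up to 4 mm off and the hinge pin usually 1 to 2 mm off. One reading, close in at the edge of the view, was about 7 mm off.

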